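# Hold a sprung glass lid at its balance point

### The job

Open the artefact case for a colleague who will lift a shell out: first take the small specimen box off the glass lid and set it down gently, upright, on free space of the white foam sheet, leaving the shell, the jar and the loupe where they are. Then raise the lid by its black handle, smoothly, until it is a few degrees past its balance point, where the spring hinges take over and want to throw it open, without letting it fly up. Ease it back and finish while still holding the handle, with the lid at rest about five degrees below the balance point, so that it would sink shut and not fly open.

Things in the scene. Friction and masses are not known exactly. Their poses are not given: they have to be found in the camera images.
- case: grey steel artefact case fixed on the table, 250 mm deep (x), 300 mm wide (y), walls 70 mm high plus 6 mm gasket; origin: centre of its underside; x points from its front (handle side, towards the robot) to the hinges at the back, z up. The shut lid's top face is 90 mm above the table. It stands left or right of the foam sheet, turned a little
- lid_hinge (a point): middle of the lid's hinge axis, at (130, 0, 83) mm in the case's frame; the axis runs along the case's y. Does not move with the lid
- lid (a joint): lid angle, rad: 0 shut and level, grows as the front edge rises, stop at 1.5. Framed glass lid 252 x 300 x 14 mm, 0.85 kg, on two spring hinges, almost frictionless. Weight and springs balance at 0.90 rad (52 degrees): below, it sinks shut if let go; above, it springs open. Lifting it at the handle takes 1.3 N at first, 0.3 N at 0.1 rad below balance; above balance it pulls upwards
- lid_handle (a point): black bow handle on the lid's front edge, moving with it; this point: middle of the grip bar. Bar round, 12 mm thick, 110 mm long along its y (parallel to the hinge), 36 mm gap between bar and lid, free above and below; 10 mm legs at both ends run back to the lid along +x. Bar centre 297 mm from the hinge axis, level with it when shut (83 mm above the table)
- box_center (a point): centre of the specimen box: closed grey card box with brass corners, 90 mm (its x) by 56 mm (its y) by 44 mm high (z), about 0.16 kg, standing loose on the glass of the shut lid at the start; its underside is 22 mm below this point
- foam: white foam sheet, 260 mm (its x) by 190 mm (its y), 6 mm thick, lying fixed on the table beside the case. Origin: centre of its underside. The shell and the jar stand on the end towards its +x; the other half (x below 10 mm) is free
- shell: loose tan shell, a flat dome 64 mm across and 18 mm high, on the foam sheet; origin at the centre of its underside. Leave alone
- jar: loose amber jar with white cap, 42 mm across and 52 mm high, on the foam sheet; origin at the centre of its underside. Leave alone
- loupe: loose black stand magnifier, 44 mm across and 40 mm high, on the bare table just in front of the foam sheet (its -x side); origin at the centre of its underside. Leave alone
Mind the look-alikes: they are no part of the job. What is meant by the part that bears box_center is not blue or red, and is the smaller of those in its own colour.

How it is judged:
On the way, in this order (a step that is already met when the one before it is completed fails the run):
1. the specimen box stands upright and let go on the foam sheet, the lid still shut (x of box_center in the frame of foam between -0.105 and 0.105 m and y of box_center in the frame of foam between -0.07 and 0.07 m and z of box_center in the frame of foam between 0.022 and 0.034 m and angle between box_center's own z axis and vertical below 0.15 rad and contact force between the fingers and specimen_box below 0.05 N and value of joint lid below 0.05 rad), for 0.3 s.
2. the lid, held by its handle, is at least 2 degrees past the balance point (value of joint lid above 0.935 rad and contact force between the fingers and lid_c5 above 0.1 N), for 0.2 s.
At the end, for the whole second after the job is handed in: the fingers hold the lid by its handle at rest at 0.72 to 0.88 rad (1 to 10 degrees below balance), under 0.05 rad/s; the box stands let go and upright (0.15 rad) on the foam sheet, centre within 105 mm along and 70 mm across of its centre; shell, jar, loupe within 25 mm of their places (value of joint lid between 0.72 and 0.88 rad and velocity of joint lid between -0.05 and 0.05 rad/s and contact force between the fingers and lid_c5 above 0.1 N and x of box_center in the frame of foam between -0.105 and 0.105 m and y of box_center in the frame of foam between -0.07 and 0.07 m and z of box_center in the frame of foam between 0.022 and 0.034 m and angle between box_center's own z axis and vertical below 0.15 rad and contact force between specimen_box and the arm below 0.05 N and distance of each of shell, jar, loupe from where it was at the start of the episode below 0.025 m); the arm keeps its last pose, push and grip.
It fails at once if the lid flies open: past 1.3 rad or opening faster than 1.5 rad/s (value of joint lid above 1.3 rad or velocity of joint lid above 1.5 rad/s).
It fails at once if the lid is dropped: closing faster than 1.5 rad/s (velocity of joint lid below -1.5 rad/s).
It fails at once if the specimen box is tipped by more than 0.5 rad (angle between box_center's own z axis and vertical above 0.5 rad).
It fails at once if the specimen box is dropped onto the foam sheet (faster than 0.5 m/s just above it) (z of box_center in the frame of foam below 0.05 m and linear speed of specimen_box above 0.5 m/s).
It fails at once if the shell, the jar or the loupe is pushed away by more than 25 mm or tipped over (distance of any of shell, jar, loupe from where it was at the start of the episode above 0.025 m or angle between any of shell, jar, loupe's own z axis and vertical above 0.4 rad).
It also fails if it takes over 62 s, if anything falls off the work surface, if the arm or the gripper's body presses on something with over 40 N, if the wrist force passes 120 N, or if a joint passes its speed limit or range.

### The arm

A 6-joint arm with a two-finger parallel gripper is mounted at the origin on the work surface. World frame = base frame: x ahead of the robot, y to its left, z up, the work surface at z = 0. Lengths are in m, angles in rad, forces in N, time in s.
With the tool pointing down it reaches from about 0.225 to 0.875 m from the base axis. Payload 3.4 kg.
Tool frame: the origin (TCP) lies at the very end of the fingers, on their centre line; the grasp point (between the pads) lies manip.hold_point_z behind it (manip.hold_point_z is the distance from the TCP to the grasp point, in m); x points along the fingers, y is the direction in which the jaws open and shut, and the axes are right-handed (so a half turn about x gives the same grasp; the last joint's range is limited). The gripper opens to 85 mm and grips with 20 to 120 N. Pads are 22 mm wide; open, the fingers measure 114 mm over their backs; the gripper's body (76 mm by 85 mm) begins 54 mm behind the grasp point. The pads swing forward as they close: fully open they stand 13 mm farther back than shut.
Start: joints at [1.159, 0.276, 1.505, -0, 1.361, -0.121], TCP at [0.165, 0.551, 0.231] pointing down, gripper open.
Joint ranges: [-2.89, 2.89], [-0.75, 2.08], [0.22, 2.7], [-1.18, 4.32], [0.11, 2.71], [-2.7, 2.7]. Speed limits (rad/s): [2.57, 2.57, 3.14, 3.14, 3.14, 3.14].

### API

Orientations are given as a unit quaternion [w, x, y, z].
In Python, from rig import manip gives the robot as it stands.
- The arm moves only by the tool step_arm, never from a script. Its argument "targets" is a list of rows, each a list of 2 entries, a list of its own where there are three numbers: the shift along the tool's x, y, z in mm, then the turn about the tool's x in degrees. A call has 1 to 20 rows; each row is the pose to reach, as a shift and turn from the pose commanded when the call began, along the tool's axes at that moment; what a row does not reach only later rows make up. A row lasts 1/10 s, in which the tool goes at most 50 mm and 8.59 degrees, less where a joint would pass 70% of its speed; a pose out of reach is approached as far as the arm can. A call with a gripper value outside its range is refused whole. "grip" is the closure, from 0 (fully open) to 1 (shut), set as the call begins (left out, the last holds). The fingers move at their own pace and stop on an object; "grip_force" is the grip in N (left out, the last holds). Time passes only in rows, so rows that repeat a pose let the fingers close. It gives the time, the measured TCP pose, the force and the opening at its end, in the units of the state.
- manip.get_state(): the state, without advancing time (a new reading comes with each control period).
- manip.get_image(name): name is "side" or "top"; returns a dict with "image" (400x640x3 uint8, red, green, blue), "fx", "fy", "cx", "cy" (pixels), "pose" (4x4, takes a point from camera to world coordinates). Camera axes: x right, y down, z forward; pixel columns grow to the right and rows downward; lengths in m; the calibration is good to about 2 mm. A picture is of the moment at which its call begins. There is no depth.
- manip.sign_off(): hands the job in, once; it reports no verdict.
Trained networks look in a picture, given as the dict that the camera call returned (one of the last four; its "shot" number tells which), for a name from the list of things; names that differ only in an ending like _2 or _b are one class to them, and where a whole thing is asked for, a point or a joint stands for the part that bears it (a point fixed in the world has none). Each returns a list of dicts, best first, with "confidence" (0 to 1); they miss things now and then, are a little off and sometimes report something else, mostly with a low value. They report only what shows in the picture. A call takes as long as a camera call. They do not tell look-alikes from the thing itself.
- manip.search_frame(picture, thing): "xyz" ([x, y, z] in m, in world coordinates, good to about 4 mm: the middle of the surface that is visible of it).
- manip.regions_of(picture, thing): "region" (400x640 bool, what is visible of it).
The state is a dict: "clock": time; "qpos": joint angles; "qd": joint speeds; "effort": joint torques, N m; "position": TCP position; "ee_rot": TCP orientation; "contact_force": force on the tool from outside, world axes, zero at the start; "moment": the same for the moment, N m; "width": finger opening in m.
Only numpy, scipy, OpenCV 4.12 (cv2) and the standard library are available. Lean on these libraries where they do the work, as an engineer would, in place of code of your own. Each camera call takes 0.05 s, during which the arm holds its last target.

## Working session

There is one attempt and no reset: what is moved stays moved. The work goes in short steps, Python scripts to look and compute and a tool call to move; the robot and the scene stay as the last step left them, time stands still between calls to the robot, and variables do not carry over. Pictures are saved under pics/ and viewed, and the job is handed in when it is done.

Besides the shell and the picture viewer there is one more tool, called after "Request:" as name([rows], argument=value, ...), one row to a line, values as JSON. step_arm: Moves the arm, as the interface text tells. Its arguments: {"type":"object","properties":{"targets":{"type":"array"},"grip":{"type":"number"},"grip_force":{"type":"number"}},"required":["targets"]}

```bash
mkdir -p pics; ls; cat > h.py <<'E'
import numpy as np, cv2
from rig import manip
def save(p,name,crop=None,s=1):
    im=p["image"][:,:,::-1]
    if crop: im=im[crop[1]:crop[3],crop[0]:crop[2]]
    if s!=1: im=cv2.resize(im,None,fx=s,fy=s,interpolation=cv2.INTER_CUBIC)
    cv2.imwrite("pics/"+name,im)
def proj(p,X):
    T=np.linalg.inv(p["pose"]); c=T[:3,:3]@np.array(X)+T[:3,3]
    return np.array([p["fx"]*c[0]/c[2]+p["cx"],p["fy"]*c[1]/c[2]+p["cy"]])
def ray(p,uv,z):
    d=np.array([(uv[0]-p["cx"])/p["fx"],(uv[1]-p["cy"])/p["fy"],1.]); d=p["pose"][:3,:3]@d;o=p["pose"][:3,3]
    return o+d*(z-o[2])/d[2]
E
python3 - <<'E'
from h import *
import pickle
print(manip.get_state(), manip.hold_point_z)
P={}
for n in("top","side"):
    p=manip.get_image(n); P[n]=p; save(p,n+"0.png"); print(n,p["pose"].round(3).tolist(),p["fx"])
    for t in ["box_center","lid_handle","foam","shell","jar","loupe","case","lid"]:
        for r in manip.search_frame(p,t)[:4]:
            print(t,np.round(r["xyz"],3),round(r["confidence"],2),proj(p,r["xyz"]).round(0))
pickle.dump(P,open("p0.pkl","wb"))
E
```

```text
pics
{'clock': 0.0, 'qpos': array([ 1.15900112e+00,  2.76609602e-01,  1.50612782e+00,  8.84525203e-06,
        1.36069593e+00, -1.20996323e-01]), 'qd': array([ 6.69271942e-04, -1.48494693e-04,  2.41860992e-05,  6.42952972e-04,
        1.41039646e-03, -1.89655660e-03]), 'effort': array([-1.46945213e-04, -4.16766822e+01, -2.45810527e+01, -4.13022944e-04,
        1.07753740e-02, -8.49007851e-07]), 'position': array([0.16465195, 0.55037604, 0.2304335 ]), 'ee_rot': array([ 0.6994708 ,  0.10182463,  0.69981935, -0.10307868]), 'contact_force': array([0.29876242, 0.66488446, 1.16199181]), 'moment': array([-0.00795344,  0.02879671, -0.01346121]), 'width': 0.08537640810315279} 0.0187
top [[0.021, -0.98, 0.197, 0.254], [-1.0, -0.021, 0.002, 0.042], [0.002, -0.197, -0.98, 1.347], [0.0, 0.0, 0.0, 1.0]] 445.74229439620285
box_center [0.552 0.162 0.134] 0.88 [270. 186.]
box_center [0.33  0.374 0.062] 0.82 [196. 266.]
box_center [0.337 0.069 0.042] 0.82 [302. 266.]
box_center [ 0.299 -0.173  0.061] 0.68 [387. 281.]
lid_handle [0.604 0.208 0.091] 0.95 [257. 172.]
foam [ 0.578 -0.2    0.005] 0.56 [391
[... 307 characters left out ...]
 191.]
side [[0.887, -0.297, 0.353, 0.255], [-0.461, -0.601, 0.653, -0.497], [0.018, -0.742, -0.67, 0.651], [0.0, 0.0, 0.0, 1.0]] 372.98126287690815
box_center [ 0.291 -0.193  0.059] 0.93 [249. 355.]
box_center [0.33  0.333 0.063] 0.91 [196. 172.]
box_center [0.543 0.146 0.13 ] 0.72 [301. 168.]
box_center [0.339 0.053 0.046] 0.59 [233. 248.]
lid_handle [0.6   0.143 0.093] 0.81 [323. 174.]
foam [ 0.567 -0.21   0.004] 0.73 [390. 314.]
shell [ 0.663 -0.258  0.018] 0.77 [446. 310.]
jar [ 0.668 -0.172  0.051] 0.92 [423. 267.]
loupe [ 0.665 -0.257  0.016] 0.38 [446. 310.]
case [ 0.666 -0.26   0.02 ] 0.75 [448. 310.]
case [0.584 0.111 0.09 ] 0.65 [323. 185.]
lid [0.598 0.147 0.093] 0.79 [321. 174.]
```

View pics/top0.png

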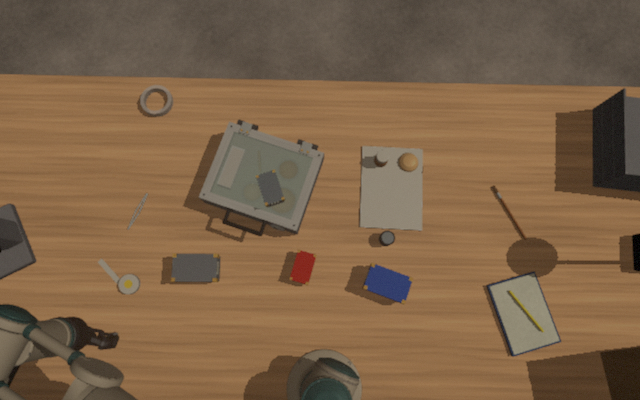

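View pics/side0.png

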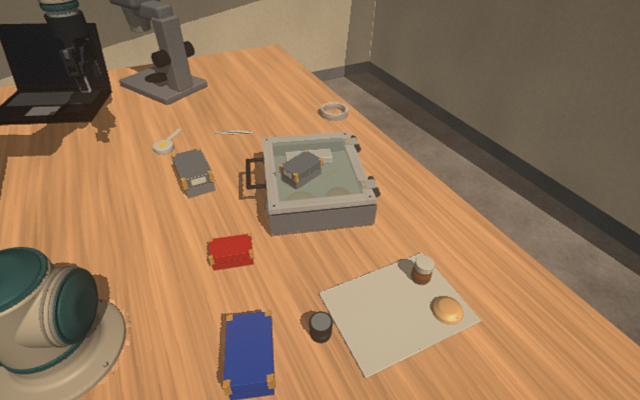

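Candidates for box_center in the top view are the grey box on the lid (270,187), the larger grey box on the table (196,268), the red one (302,267) and the blue one (387,283). By the description I choose the grey box on the glass. Next is a close crop of it.

```bash
python3 - <<'E'
from h import *
import pickle
P=pickle.load(open("p0.pkl","rb"))
save(P["top"],"c1.png",(190,110,340,250),5)
save(P["side"],"c2.png",(230,120,390,240),5)
save(P["top"],"c3.png",(340,130,450,260),4.5)
E
```

```text
(no output)
```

View pics/c1.png

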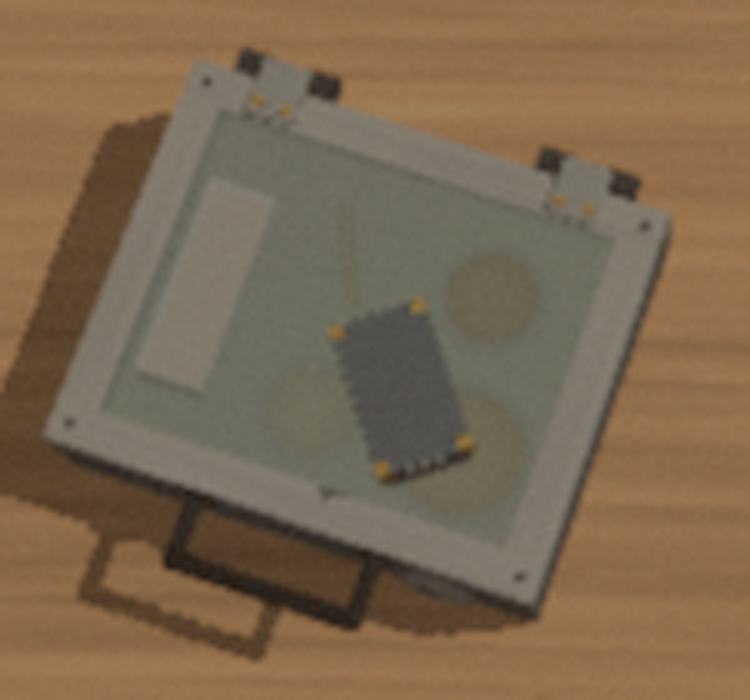

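View pics/c2.png

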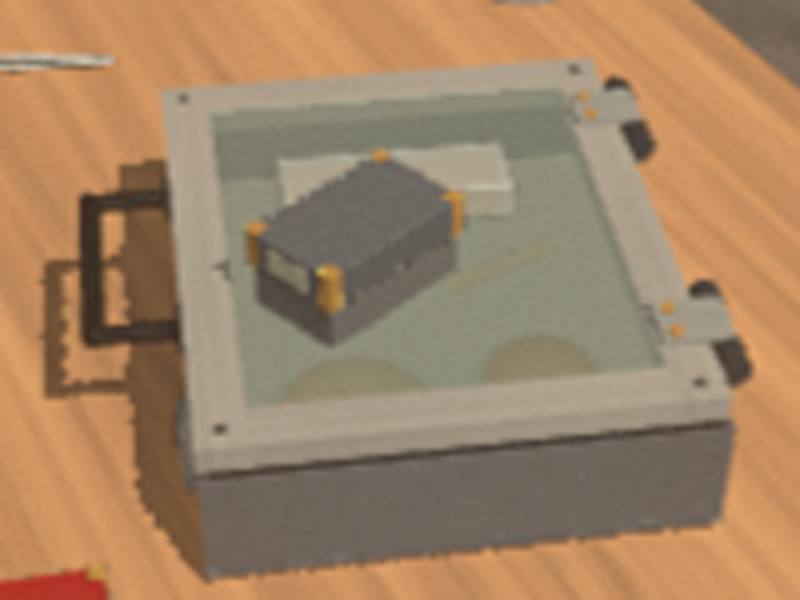

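View pics/c3.png

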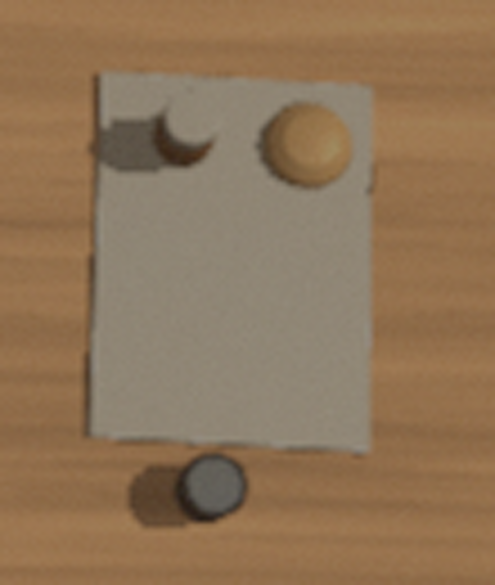

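The crop confirms the choice: a small grey box with brass corners standing on the glass, about crop (332..472, 300..480), i.e. full (256..284, 170..206). In the top image the foam's free half is nearer the loupe. Now the geometry.

```bash
cat > g.py <<'E'
from h import *
import pickle
from scipy.spatial.transform import Rotation as Ro
P=pickle.load(open("p0.pkl","rb"))
def pts(n,L,o,s,z): return np.array([ray(P[n],((u+.5)/s-.5+o[0],(v+.5)/s-.5+o[1]),z) for u,v in L])
def rect(nm,c):
    print(nm,"ctr",c.mean(0).round(4),"sides",np.linalg.norm(np.roll(c,-1,0)-c,axis=1).round(4),
     "ang",[round(float(np.degrees(np.arctan2(*(d[1::-1])))),1) for d in np.roll(c,-1,0)-c])
rect("lid top",pts("top",[(195,62),(670,215),(533,605),(45,432)],(190,110),5,.09))
rect("lid side",pts("side",[(600,60),(732,402),(195,470),(165,92)],(230,120),5,.09))
rect("box top",pts("top",[(332,330),(422,300),(472,447),(382,480)],(190,110),5,.134))
rect("box side",pts("side",[(380,155),(462,197),(328,270),(250,227)],(230,120),5,.134))
rect("bar top",pts("top",[(170,562),(358,625)],(190,110),5,.083))
rect("bar side",pts("side",[(90,200),(93,338)],(230,120),5,.083))
rect("foam top",pts("top",[(100,72),(372,85),(370,450),(90,436)],(340,130),4.5,.006))
rect("foam side",pts("side",[(420,255),(479,320),(370,369),(321,294)],(0,0),1,.006))
s=manip.get_state(); w,x,y,z=s["ee_rot"]; print(s["position"],s["clock"]); print(Ro.from_quat([x,y,z,w]).as_matrix().round(3))
E
python3 g.py
```

```text
lid top ctr [0.5972 0.1933 0.09  ] sides [0.2991 0.2451 0.3    0.2398] ang [-107.4, 162.4, 71.6, -17.9]
lid side ctr [0.5981 0.1857 0.09  ] sides [0.2991 0.2445 0.3082 0.2478] ang [-109.0, 164.3, 71.7, -17.8]
box top ctr [0.5485 0.1631 0.134 ] sides [0.0533 0.0898 0.0532 0.0911] ang [-69.6, -159.8, 111.9, 20.3]
box side ctr [0.551  0.1625 0.134 ] sides [0.0531 0.0846 0.0498 0.0848] ang [-68.0, -163.4, 112.5, 18.8]
bar top ctr [0.4387 0.2425 0.083 ] sides [0.1147 0.1147] ang [-107.3, 72.7]
bar side ctr [0.4421 0.2429 0.083 ] sides [0.114 0.114] ang [-108.3, 71.7]
foam top ctr [ 0.5893 -0.1999  0.006 ] sides [0.1906 0.2584 0.1891 0.2583] ang [-91.6, 178.1, 88.3, -1.6]
foam side ctr [ 0.5915 -0.2023  0.006 ] sides [0.182  0.241  0.1747 0.2473] ang [-90.3, 176.3, 91.8, -1.9]
[0.16488674 0.55088298 0.23135067] 0.9
[[ 0.     0.287  0.958]
 [ 0.     0.958 -0.287]
 [-1.     0.     0.   ]]
```

Request:
step_arm([
  [[2,-18,34],-3],
  [[5,-52,96],-7],
  [[8,-88,160],-12],
  [[12,-122,224],-17],
  [[16,-156,288],-22],
  [[20,-191,352],-27],
  [[25,-226,416],-32],
  [[29,-250,460],-35.5],
  [[31,-261,480],-36.7],
  [[31,-261,480],-36.7],
  [[31,-261,480],-36.7],
  [[31,-261,480],-36.7],
  [[31,-261,480],-36.7],
], grip=0)

```text
clock: 2.2
position: [0.5508, 0.1619, 0.1997]
ee_rot: [0.696, -0.122, 0.697, 0.122]
contact_force: [-1.2, 0.4, -0.6]
width: 0.0853
```

```bash
cat > st.py <<'E'
from h import *
from scipy.spatial.transform import Rotation as Ro
s=manip.get_state(); w,x,y,z=s["ee_rot"]; R=Ro.from_quat([x,y,z,w]).as_matrix()
print(round(float(s["clock"]),2),s["position"].round(4),"F",s["contact_force"].round(2),"w",round(float(s["width"]),4),"q",s["qpos"].round(2))
print(R.round(3).tolist(),"jaw deg",np.degrees(np.arctan2(R[1,1],R[0,1])).round(1))
E
python3 st.py; python3 - <<'E'
from h import *
for n in("top","side"):
    p=manip.get_image(n); save(p,n+"1.png",(200,90,350,230) if n=="top" else (220,80,400,240),4)
E
```

```text
2.2 [0.5508 0.1619 0.1997] F [-1.17  0.42 -0.64] w 0.0853 q [ 0.16  0.29  1.56  0.    1.29 -1.75]
[[-0.001, -0.34, 0.941], [0.0, 0.941, 0.34], [-1.0, 0.0, -0.001]] jaw deg 109.9
```

View pics/side1.png

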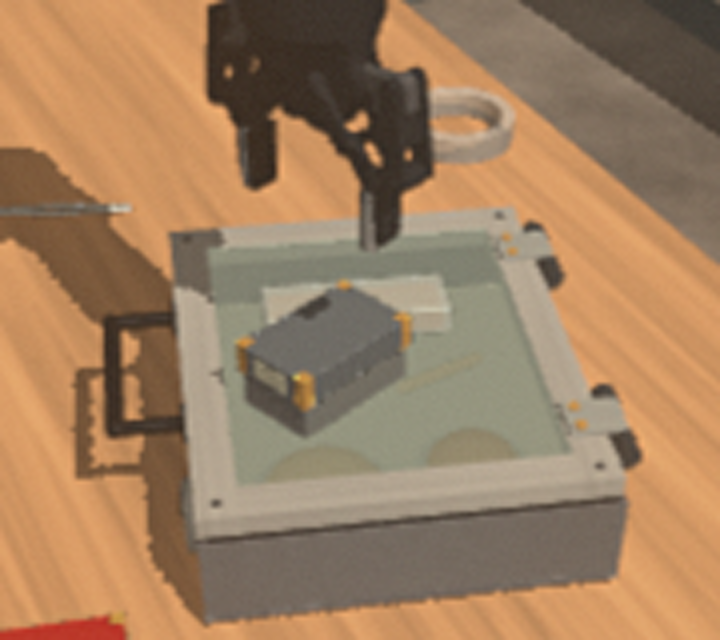

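Request:
step_arm([
  [[15,1,-1],0],
  [[40,1,-1],0],
  [[65,1,-1],0],
  [[85,1,-1],0],
  [[97,1,-1],0],
  [[102,1,-1],0],
  [[103,1,-1],0],
  [[103,1,-1],0],
])

```text
clock: 3.1
position: [0.549, 0.1643, 0.0982]
ee_rot: [0.697, -0.123, 0.696, 0.123]
contact_force: [0.1, 0.6, 0.7]
width: 0.0853
```

Request:
step_arm([
  [[0,0,0],0],
  [[0,0,0],0],
  [[0,0,0],0],
  [[0,0,0],0],
  [[0,0,0],0],
  [[0,0,0],0],
  [[0,0,0],0],
  [[0,0,0],0],
  [[0,0,0],0],
  [[0,0,0],0],
], grip=1, grip_force=30)

```text
clock: 4.1
position: [0.5492, 0.1637, 0.0981]
ee_rot: [0.697, -0.123, 0.696, 0.123]
contact_force: [-0.8, -0.4, 6.2]
width: 0.0552
```

```bash
python3 st.py; python3 - <<'E'
from h import *
for n in("top","side"):
    p=manip.get_image(n); save(p,n+"2.png",(200,90,350,230) if n=="top" else (220,80,400,240),4)
E
```

```text
4.1 [0.5492 0.1637 0.0981] F [-0.81 -0.4   6.16] w 0.0552 q [ 0.17  0.38  1.71 -0.    1.05 -1.75]
[[0.002, -0.343, 0.939], [0.0, 0.939, 0.343], [-1.0, -0.001, 0.002]] jaw deg 110.0
```

View pics/side2.png

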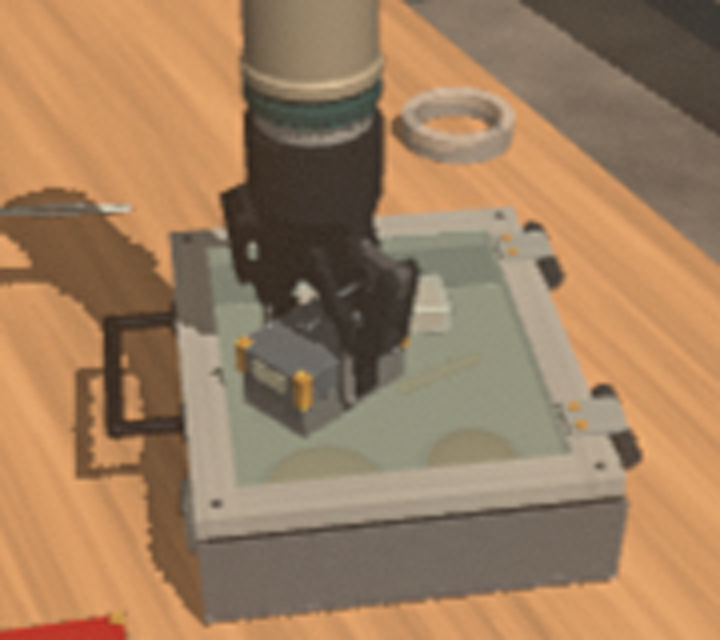

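The box is held: the picture shows the pads on its long sides and the width is 55 mm. Lift it.

Request:
step_arm([
  [[-5,0,0],0],
  [[-15,0,0],0],
  [[-30,0,0],0],
  [[-45,0,0],0],
  [[-55,0,0],0],
  [[-60,0,0],0],
  [[-60,0,0],0],
])

```text
clock: 4.9
position: [0.5489, 0.1639, 0.1579]
ee_rot: [0.697, -0.123, 0.696, 0.123]
contact_force: [0.1, -0.6, -0.9]
width: 0.0559
```

```bash
python3 st.py; python3 - <<'E'
from h import *
for n in("top","side"):
    p=manip.get_image(n); save(p,n+"3.png",(200,90,350,230) if n=="top" else (220,60,400,220),4)
E
```

```text
4.9 [0.5489 0.1639 0.1579] F [ 0.15 -0.59 -0.89] w 0.0559 q [ 0.17  0.32  1.63  0.    1.19 -1.75]
[[0.001, -0.343, 0.939], [0.0, 0.939, 0.343], [-1.0, -0.0, 0.001]] jaw deg 110.0
```

View pics/side3.png

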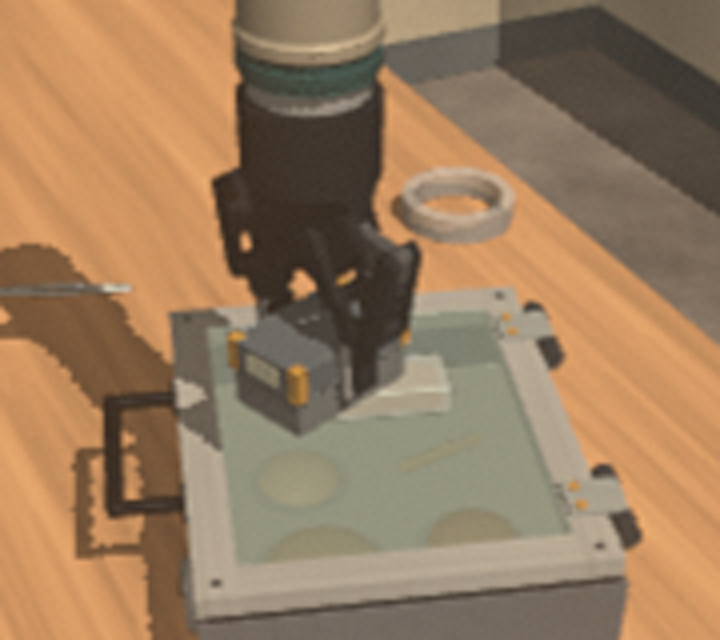

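Request:
step_arm([
  [[0,-10,-4],1],
  [[0,-34,-13],3],
  [[0,-68,-27],5],
  [[0,-105,-41],7],
  [[0,-142,-56],9],
  [[0,-180,-71],12],
  [[0,-217,-85],15],
  [[0,-254,-100],17],
  [[0,-290,-114],19],
  [[0,-318,-125],20.5],
  [[0,-333,-131],21.4],
  [[0,-338,-133],21.6],
  [[0,-338,-133],21.6],
  [[0,-338,-133],21.6],
])

```text
clock: 6.4
position: [0.5392, -0.1979, 0.1571]
ee_rot: [0.707, 0.01, 0.707, -0.009]
contact_force: [0.4, 0.1, -2.0]
width: 0.0557
```

Request:
step_arm([
  [[10,0,0],0],
  [[30,0,0],0],
  [[53,0,0],0],
  [[76,0,0],0],
  [[96,0,0],0],
  [[110,0,0],0],
  [[118,0,0],0],
  [[122,0,0],0],
  [[124,0,0],0],
  [[124,0,0],0],
])

```text
clock: 7.4
position: [0.5398, -0.1992, 0.0336]
ee_rot: [0.707, 0.009, 0.707, -0.01]
contact_force: [0.1, -0.1, -1.5]
width: 0.0555
```

```bash
python3 st.py; python3 - <<'E'
from h import *
for n in("top","side"):
    p=manip.get_image(n); save(p,n+"4.png",(330,120,460,260) if n=="top" else (290,200,490,380),4)
E
```

```text
7.4 [ 0.5398 -0.1992  0.0336] F [ 0.08 -0.08 -1.54] w 0.0555 q [-0.47  0.45  1.78  0.    0.91 -2.02]
[[0.001, 0.027, 1.0], [-0.0, 1.0, -0.027], [-1.0, -0.0, 0.001]] jaw deg 88.5
```

View pics/side4.png

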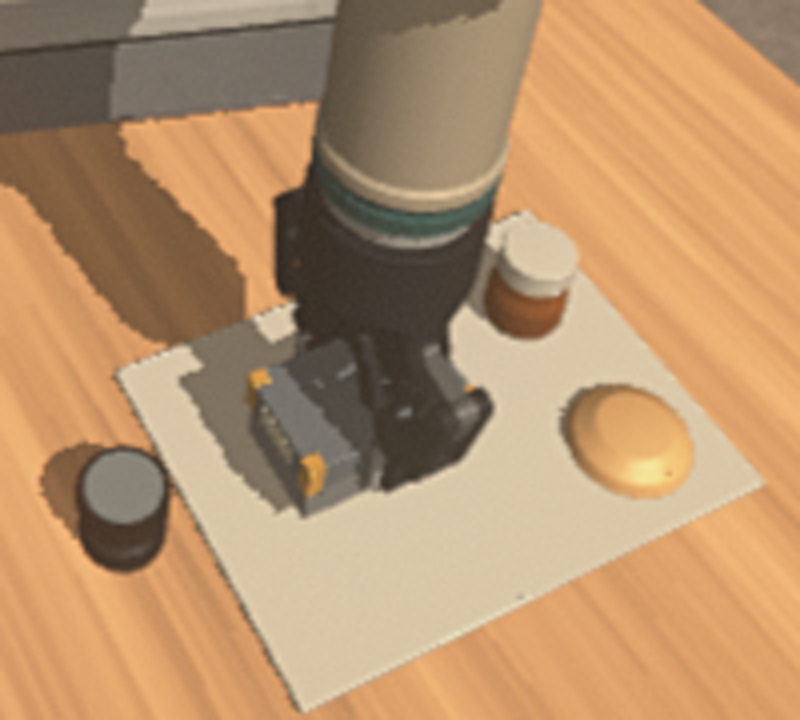

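Request:
step_arm([
  [[4,0,0],0],
  [[8,0,0],0],
  [[12,0,0],0],
  [[15,0,0],0],
  [[17,0,0],0],
  [[17,0,0],0],
  [[17,0,0],0],
])

```text
clock: 8.2
position: [0.5395, -0.1993, 0.0162]
ee_rot: [0.707, 0.01, 0.707, -0.01]
contact_force: [0.0, -0.5, -1.2]
width: 0.0555
```

Request:
step_arm([
  [[1,0,0],0],
  [[1,0,0],0],
  [[2,0,0],0],
  [[2,0,0],0],
  [[2,0,0],0],
])

```text
clock: 8.7
position: [0.5397, -0.1994, 0.0145]
ee_rot: [0.707, 0.01, 0.707, -0.01]
contact_force: [-0.1, 0.1, 0.7]
width: 0.0553
```

Request:
step_arm([
  [[0.5,0,0],0],
  [[1,0,0],0],
  [[1,0,0],0],
  [[1,0,0],0],
])

```text
clock: 9.1
position: [0.5397, -0.1994, 0.0145]
ee_rot: [0.707, 0.01, 0.707, -0.01]
contact_force: [-1.9, 0.7, 8.2]
width: 0.0553
```

Request:
step_arm([
  [[0,0,0],0],
  [[0,0,0],0],
  [[0,0,0],0],
  [[0,0,0],0],
  [[0,0,0],0],
  [[0,0,0],0],
  [[0,0,0],0],
  [[0,0,0],0],
  [[0,0,0],0],
  [[0,0,0],0],
], grip=0)

```text
clock: 10.1
position: [0.5395, -0.1993, 0.0133]
ee_rot: [0.707, 0.01, 0.707, -0.01]
contact_force: [-0.6, 1.0, 0.2]
width: 0.0856
```

Released. Rise straight up.

Request:
step_arm([
  [[-8,0,0],0],
  [[-25,0,0],0],
  [[-50,0,0],0],
  [[-80,0,0],0],
  [[-115,0,0],0],
  [[-145,0,0],0],
  [[-165,0,0],0],
  [[-170,0,0],0],
  [[-170,0,0],0],
])

```text
clock: 11.0
position: [0.5397, -0.1994, 0.1842]
ee_rot: [0.708, 0.009, 0.706, -0.01]
contact_force: [-0.3, 0.4, -0.4]
width: 0.0855
```

```bash
python3 st.py; python3 - <<'E'
from h import *
import pickle
P={}
for n in("top","side"):
    p=manip.get_image(n); P[n]=p;save(p,n+"5.png",(330,120,460,260) if n=="top" else (290,200,490,380),4)
    for r in manip.search_frame(p,"box_center")[:5]: print(n,np.round(r["xyz"],3),round(r["confidence"],2))
pickle.dump(P,open("p5.pkl","wb"))
E
```

```text
11.0 [ 0.5397 -0.1994  0.1842] F [-0.32  0.35 -0.35] w 0.0855 q [-0.47  0.31  1.58  0.    1.25 -2.02]
[[0.002, 0.027, 1.0], [-0.001, 1.0, -0.027], [-1.0, -0.001, 0.002]] jaw deg 88.4
top [0.326 0.375 0.062] 0.66
top [0.369 0.06  0.043] 0.62
top [ 0.556 -0.217  0.05 ] 0.38
side [ 0.289 -0.195  0.058] 0.97
side [0.339 0.052 0.047] 0.93
side [0.332 0.336 0.06 ] 0.92
side [ 0.533 -0.208  0.051] 0.73
```

View pics/side5.png

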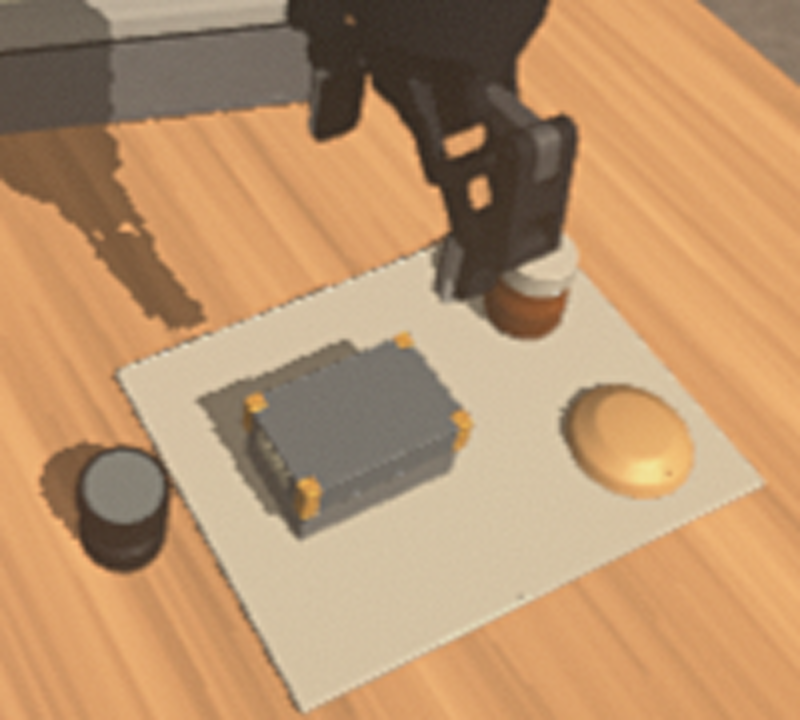

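The box stands upright on the free half, inside the foam. Now to above the handle with the fingers half closed.

Request:
step_arm([
  [[0,15,-4],4],
  [[0,48,-12],12],
  [[0,85,-22],20],
  [[0,122,-31],28],
  [[0,160,-41],36],
  [[0,198,-51],44],
  [[0,236,-60],52],
  [[0,274,-70],60],
  [[0,312,-80],68],
  [[0,350,-90],76],
  [[0,385,-99],84],
  [[0,412,-106],92],
  [[0,430,-110],99],
  [[0,438,-112],104],
  [[0,439,-113],106.2],
  [[0,439,-113],106.2],
  [[0,439,-113],106.2],
  [[0,439,-113],106.2],
], grip=0.5)

```text
clock: 13.0
position: [0.4384, 0.2423, 0.1829]
ee_rot: [-0.417, -0.571, -0.417, 0.571]
contact_force: [-0.1, 0.2, 0.2]
width: 0.0428
```

```bash
python3 st.py; python3 - <<'E'
from h import *
for n in("top","side"):
    p=manip.get_image(n); save(p,n+"6.png",(180,110,320,250) if n=="top" else (200,80,380,240),4)
E
```

```text
13.0 [0.4384 0.2423 0.1829] F [-0.09  0.21  0.15] w 0.0428 q [ 0.37  0.2   1.74 -0.    1.21  0.68]
[[-0.001, 0.952, -0.305], [-0.0, -0.305, -0.952], [-1.0, -0.001, 0.001]] jaw deg -17.8
```

View pics/side6.png

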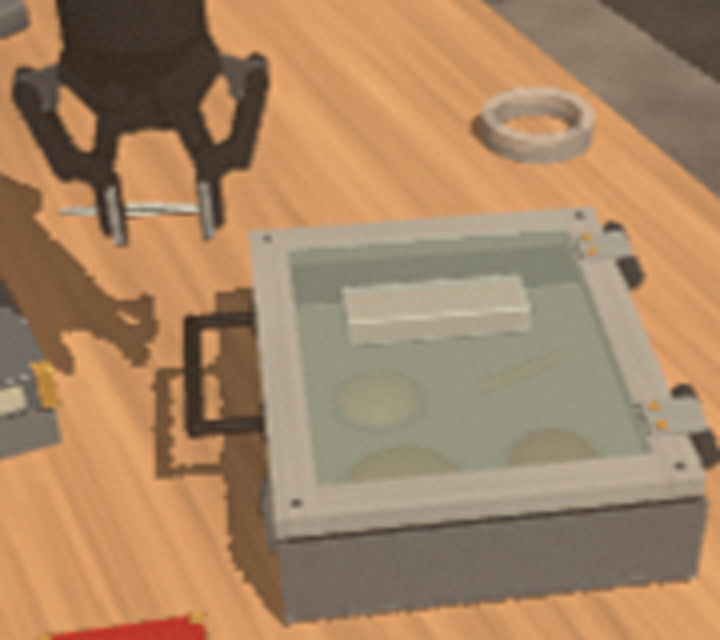

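View pics/top6.png

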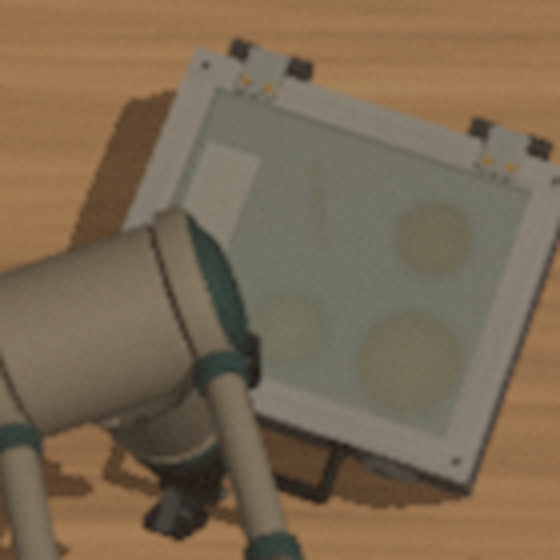

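Request:
step_arm([
  [[15,0,0],0],
  [[40,0,0],0],
  [[60,0,0],0],
  [[72,0,0],0],
  [[75,0,0],0],
  [[75,0,0],0],
  [[75,0,0],0],
])

```text
clock: 13.8
position: [0.4393, 0.2429, 0.1092]
ee_rot: [0.417, 0.572, 0.417, -0.571]
contact_force: [-0.3, -0.4, 0.5]
width: 0.0427
```

```bash
python3 st.py; python3 - <<'E'
from h import *
p=manip.get_image("side"); save(p,"side7.png",(210,110,310,200),7)
s=manip.get_state()
print([((proj(p,X)-[210,110])*7).round(0) for X in (s["position"],[.439,.242,.083])])
E
```

```text
13.8 [0.4393 0.2429 0.1092] F [-0.34 -0.45  0.46] w 0.0427 q [0.37 0.27 1.85 0.   1.02 0.68]
[[0.002, 0.952, -0.305], [0.001, -0.305, -0.952], [-1.0, 0.001, -0.001]] jaw deg -17.8
[array([249., 381.]), array([258., 443.])]
```

View pics/side7.png

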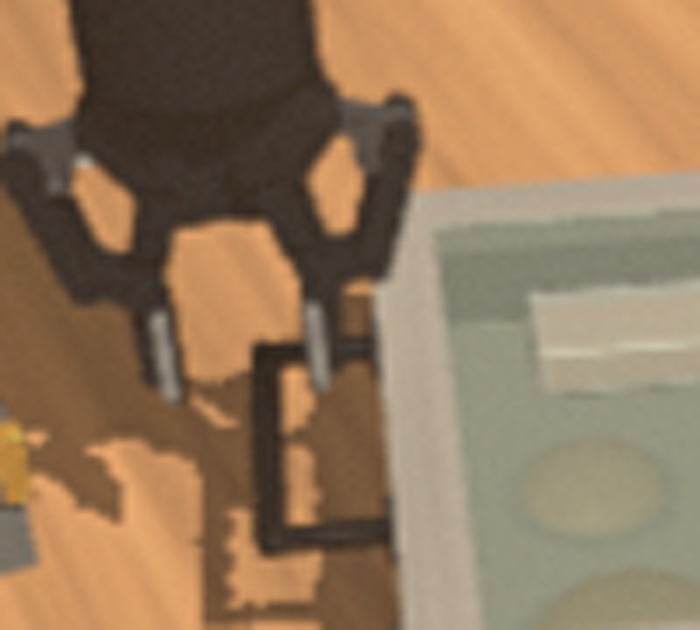

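The bar seems about 2–3 mm nearer the hinge than assumed, so I'll correct by 2 mm and narrow the fingers a little before entering.

Request:
step_arm([
  [[0,1,0],0],
  [[0,2,0],0],
  [[0,2,0],0],
  [[6,2,0],0],
  [[14,2,0],0],
  [[24,2,0],0],
  [[34,2,0],0],
  [[41,2,0],0],
  [[43,2,0],0],
  [[43,2,0],0],
  [[43,2,0],0],
], grip=0.6)

```text
clock: 14.95
position: [0.4407, 0.2421, 0.0654]
ee_rot: [0.417, 0.571, 0.417, -0.571]
contact_force: [0.2, 0.8, 0.8]
width: 0.0342
```

```bash
python3 st.py; python3 - <<'E'
from h import *
p=manip.get_image("side"); save(p,"side8.png",(210,110,310,200),7)
E
```

```text
14.95 [0.4407 0.2421 0.0654] F [0.2  0.78 0.78] w 0.0342 q [0.36 0.32 1.9  0.   0.92 0.67]
[[0.0, 0.952, -0.305], [0.0, -0.305, -0.952], [-1.0, 0.0, -0.0]] jaw deg -17.8
```

View pics/side8.png

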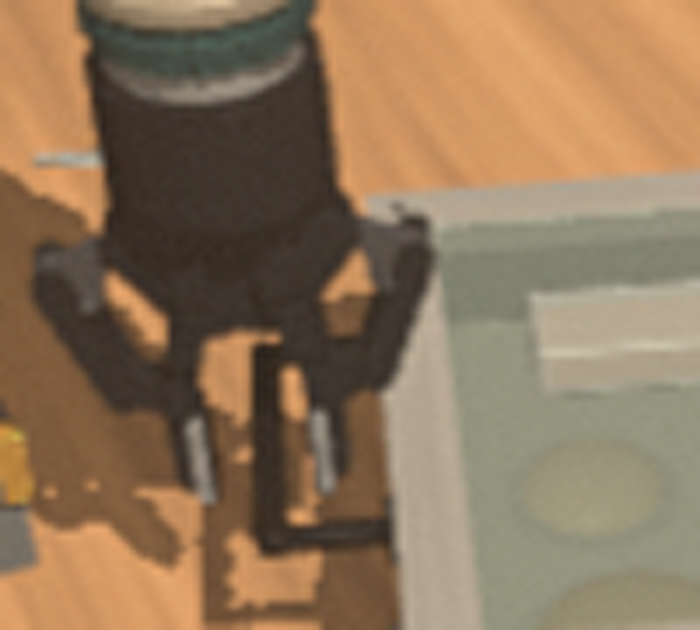

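The bar is between the fingers (left pad at crop x≈200, bar at ≈268, right pad at ≈325). Close.

Request:
step_arm([
  [[0,0,0],0],
  [[0,0,0],0],
  [[0,0,0],0],
  [[0,0,0],0],
  [[0,0,0],0],
  [[0,0,0],0],
  [[0,0,0],0],
  [[0,0,0],0],
], grip=1, grip_force=25)

```text
clock: 15.8
position: [0.4428, 0.2416, 0.066]
ee_rot: [0.418, 0.572, 0.416, -0.57]
contact_force: [4.1, -3.0, -0.8]
width: 0.0109
```

```bash
python3 st.py; python3 - <<'E'
from h import *
p=manip.get_image("side"); save(p,"side9.png",(210,110,390,230),4)
E
```

```text
15.8 [0.4428 0.2416 0.066 ] F [ 4.07 -2.98 -0.83] w 0.0109 q [ 0.36  0.32  1.9  -0.    0.91  0.67]
[[0.005, 0.953, -0.304], [-0.0, -0.304, -0.953], [-1.0, 0.005, -0.001]] jaw deg -17.7
```

View pics/side9.png

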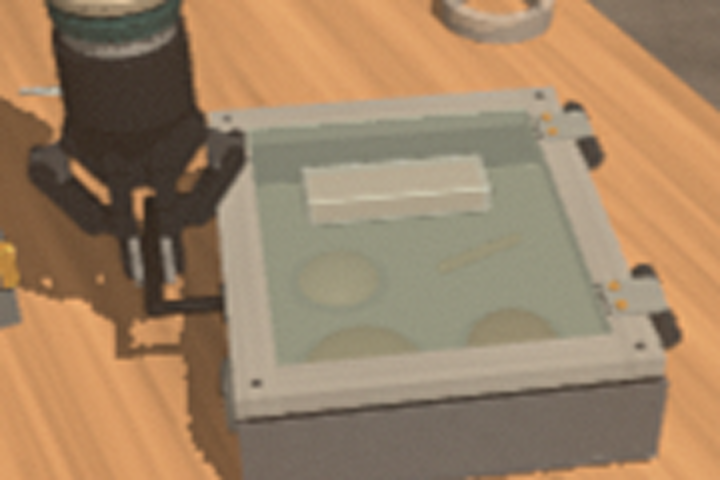

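The handle is gripped with a width of 11 mm. The bar sits about 2 mm further in y than commanded, so I'll include that. Raise the first part slowly along the arc.

Request:
step_arm([
  [[-3,1,0],0],
  [[-8.9,2.1,0],0],
  [[-17.8,2.5,0],0],
  [[-26.7,3.2,0],0],
  [[-35.6,4.1,0],0],
  [[-44.4,5.3,0],0],
  [[-53.2,6.8,0],0],
  [[-61.9,8.5,0],0],
  [[-70.6,10.5,0],0],
  [[-79.2,12.8,0],0],
  [[-84.9,14.4,0],0],
  [[-87.8,15.3,0],0],
  [[-87.8,15.3,0],0],
  [[-87.8,15.3,0],0],
])

```text
clock: 17.25
position: [0.455, 0.2375, 0.1529]
ee_rot: [0.417, 0.571, 0.417, -0.571]
contact_force: [5.4, -0.4, -2.7]
width: 0.0109
```

```bash
python3 st.py; python3 - <<'E'
from h import *
p=manip.get_image("side"); save(p,"side10.png",(200,80,400,230),4)
E
```

```text
17.25 [0.455  0.2375 0.1529] F [ 5.38 -0.41 -2.72] w 0.0109 q [0.35 0.24 1.76 0.   1.14 0.66]
[[0.0, 0.952, -0.305], [0.0, -0.305, -0.952], [-1.0, 0.0, -0.0]] jaw deg -17.8
```

View pics/side10.png

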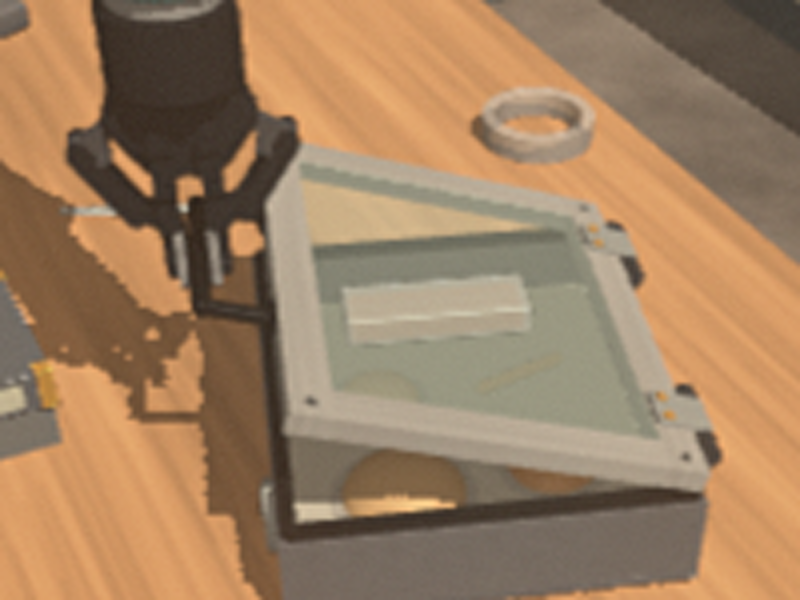

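Request:
step_arm([
  [[-2.8,1.2,0],0],
  [[-8.5,3.4,0],0],
  [[-16.9,6.8,0],0],
  [[-25.2,10,0],0],
  [[-33.4,13.5,0],0],
  [[-41.4,17.3,0],0],
  [[-49.4,21.3,0],0],
  [[-57.2,25.5,0],0],
  [[-64.9,30,0],0],
  [[-72.5,34.7,0],0],
  [[-79.9,39.6,0],0],
  [[-87.2,44.7,0],0],
  [[-94.3,50.1,0],0],
  [[-101.3,55.7,0],0],
  [[-105.8,59.5,0],0],
  [[-108.1,61.4,0],0],
  [[-108.1,61.4,0],0],
  [[-108.1,61.4,0],0],
])

```text
clock: 19.1
position: [0.5115, 0.2193, 0.2624]
ee_rot: [-0.416, -0.571, -0.418, 0.572]
contact_force: [-4.3, 3.5, 3.1]
width: 0.0108
```

```bash
python3 st.py; python3 - <<'E'
from h import *
p=manip.get_image("side"); save(p,"side11.png",(200,50,400,220),4)
p=manip.get_image("top"); save(p,"top11.png",(180,80,340,220),4)
E
```

```text
19.1 [0.5115 0.2193 0.2624] F [-4.27  3.55  3.14] w 0.0108 q [0.28 0.23 1.49 0.   1.42 0.59]
[[-0.003, 0.952, -0.305], [0.002, -0.305, -0.952], [-1.0, -0.004, -0.001]] jaw deg -17.7
```

View pics/side11.png

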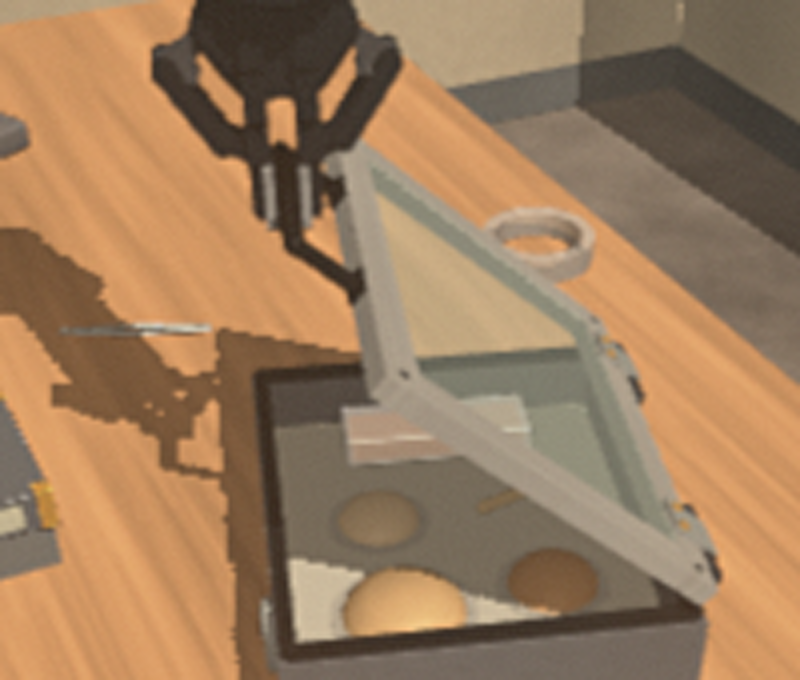

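Request:
step_arm([
  [[-2.2,1.7,0],0],
  [[-6.6,5.3,0],0],
  [[-13,11.1,0],0],
  [[-19.3,17.5,0],0],
  [[-25.3,24,0],0],
  [[-31.2,30.8,0],0],
  [[-36.8,37.7,0],0],
  [[-42.2,44.7,0],0],
  [[-45.7,49.5,0],0],
  [[-49.2,54.4,0],0],
  [[-50.8,56.9,0],0],
  [[-50.8,56.9,0],0],
  [[-50.8,56.9,0],0],
  [[-50.8,56.9,0],0],
  [[-50.8,56.9,0],0],
  [[-50.8,56.9,0],0],
])

```text
clock: 20.8
position: [0.5667, 0.2015, 0.314]
ee_rot: [0.417, 0.571, 0.417, -0.571]
contact_force: [-3.4, 3.0, 5.9]
width: 0.0107
```

```bash
python3 st.py; python3 - <<'E'
from h import *
import pickle
p=manip.get_image("side"); save(p,"side12.png",(200,50,400,220),4); q=manip.get_image("top"); save(q,"top12.png",(180,80,340,220),4)
pickle.dump((p,q),open("p12.pkl","wb"))
# predicted lid corner (front right top corner, top face +7 above axis plane) for several angles
H=np.array([.4428,.2416,.083])+.297*np.array([.952,-.305,0]); ex=np.array([.952,-.305,0]); ey=np.array([.305,.952,0])
for th in (.8,.9,.94,.98,1.02,1.1):
    r=[]
    for sy in(-1,1):
        a=-255e-3;b=.007
        X=H+ex*(a*np.cos(th)+b*np.sin(th))+np.array([0,0,1])*(-a*np.sin(th)+b*np.cos(th))+ey*sy*.15
        r.append(((proj(p,X)-[200,50])*4).round(0).tolist())
    print(th,r)
s=manip.get_state()["position"]; print("theta from z",np.arcsin((s[2]-.066)/.297),"from atan",np.arctan2(s[2]-.066,-(s-H)@ex))
E
```

```text
20.8 [0.5667 0.2015 0.314 ] F [-3.37  2.99  5.89] w 0.0107 q [0.23 0.28 1.29 0.   1.57 0.53]
[[-0.0, 0.952, -0.305], [0.001, -0.305, -0.952], [-1.0, -0.0, -0.001]] jaw deg -17.7
0.8 [[420.0, 343.0], [355.0, 89.0]]
0.9 [[461.0, 310.0], [386.0, 61.0]]
0.94 [[479.0, 298.0], [399.0, 51.0]]
0.98 [[497.0, 286.0], [413.0, 41.0]]
1.02 [[515.0, 275.0], [427.0, 32.0]]
1.1 [[554.0, 254.0], [456.0, 15.0]]
theta from z 0.9882793269805927 from atan 0.9792631203052239
```

View pics/side12.png

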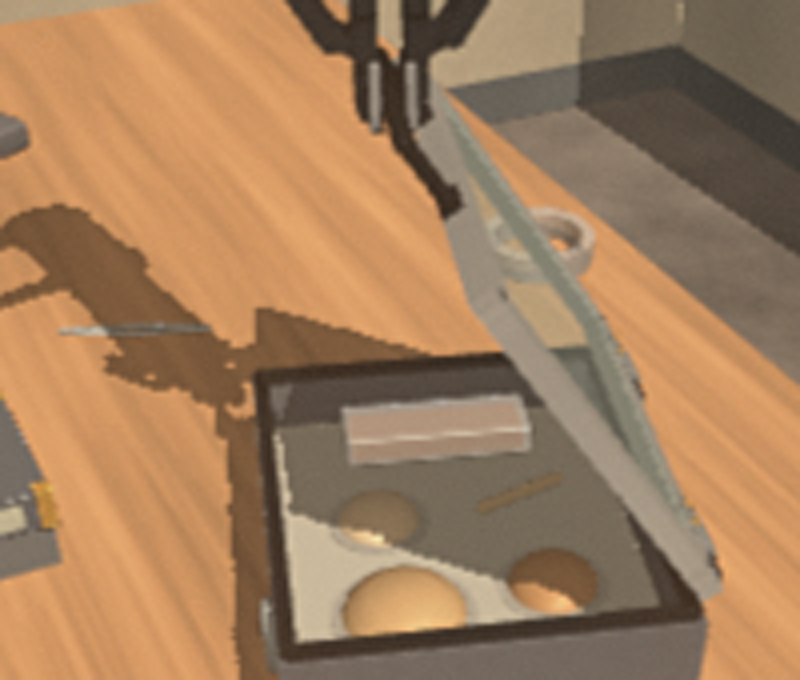

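The lid's front corner at crop (497,290) matches a lid angle of 0.97–0.98 rad, past balance and held. Ease back to about 0.81.

Request:
step_arm([
  [[0,0,0],0],
  [[0,0,0],0],
  [[1.7,-2.5,0],0],
  [[5.1,-7.3,0],0],
  [[10.4,-14.5,0],0],
  [[15.9,-21.5,0],0],
  [[21.6,-28.3,0],0],
  [[25.5,-32.8,0],0],
  [[28.5,-36.1,0],0],
  [[30.5,-38.3,0],0],
  [[31.5,-39.4,0],0],
  [[31.5,-39.4,0],0],
  [[31.5,-39.4,0],0],
  [[31.5,-39.4,0],0],
  [[31.5,-39.4,0],0],
  [[31.5,-39.4,0],0],
])

```text
clock: 22.5
position: [0.5293, 0.2135, 0.2815]
ee_rot: [-0.417, -0.571, -0.417, 0.571]
contact_force: [-4.7, 3.5, 5.5]
width: 0.0107
```

```bash
python3 st.py; python3 - <<'E'
from h import *
p=manip.get_image("side"); save(p,"side13.png",(200,50,400,220),4); save(p,"full13.png")
save(p,"foam13.png",(290,200,490,380),4)
H=np.array([.4428,.2416,.083])+.297*np.array([.952,-.305,0]); ex=np.array([.952,-.305,0]); ey=np.array([.305,.952,0])
for th in (.72,.76,.8,.84,.88):
    r=[]
    for sy in(-1,1):
        a=-255e-3;b=.007
        X=H+ex*(a*np.cos(th)+b*np.sin(th))+np.array([0,0,1])*(-a*np.sin(th)+b*np.cos(th))+ey*sy*.15
        r.append(((proj(p,X)-[200,50])*4).round(0).tolist())
    print(th,r)
s=manip.get_state()["position"]; print("theta from z",np.arcsin((s[2]-.066)/.297),"from atan",np.arctan2(s[2]-.066,-(s-H)@ex))
for n in ("shell","jar","loupe"): print(n,[np.round(r["xyz"],3) for r in manip.search_frame(p,n)[:2]])
E
python3 st.py
```

```text
22.5 [0.5293 0.2135 0.2815] F [-4.71  3.48  5.46] w 0.0107 q [0.26 0.25 1.42 0.   1.47 0.57]
[[-0.001, 0.952, -0.305], [0.001, -0.305, -0.952], [-1.0, -0.001, -0.0]] jaw deg -17.7
0.72 [[391.0, 372.0], [333.0, 113.0]]
0.76 [[405.0, 357.0], [344.0, 101.0]]
0.8 [[420.0, 343.0], [355.0, 89.0]]
0.84 [[436.0, 330.0], [367.0, 78.0]]
0.88 [[453.0, 317.0], [380.0, 67.0]]
theta from z 0.8121684204615712 from atan 0.8085073303163942
shell [array([ 0.667, -0.258,  0.017]), array([0.614, 0.135, 0.206])]
jar [array([ 0.666, -0.171,  0.05 ])]
loupe [array([ 0.427, -0.186,  0.039])]
22.7 [0.5293 0.2135 0.2816] F [-4.42  3.11  6.04] w 0.0112 q [0.26 0.25 1.42 0.   1.47 0.57]
[[-0.001, 0.952, -0.305], [0.001, -0.305, -0.952], [-1.0, -0.001, -0.0]] jaw deg -17.7
```

View pics/side13.png

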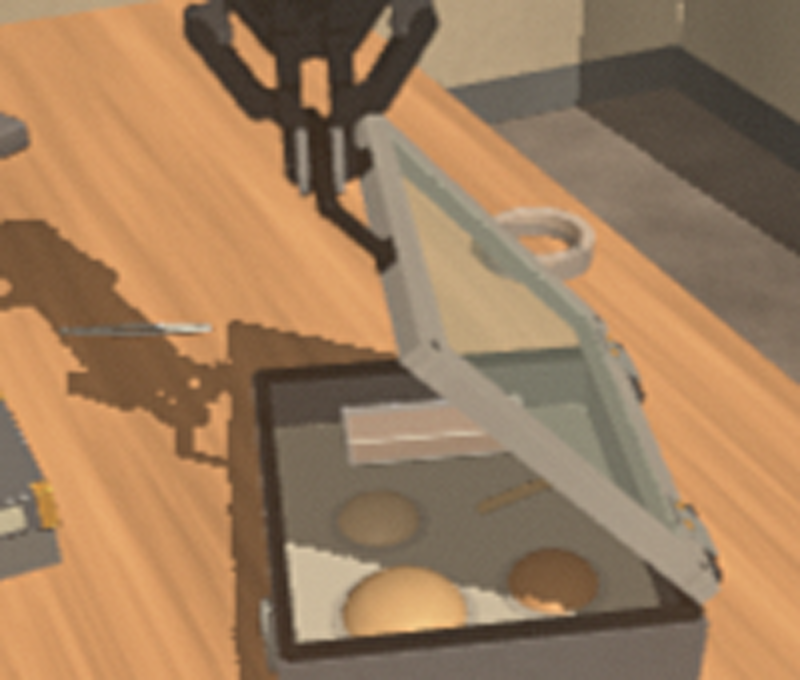

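View pics/foam13.png

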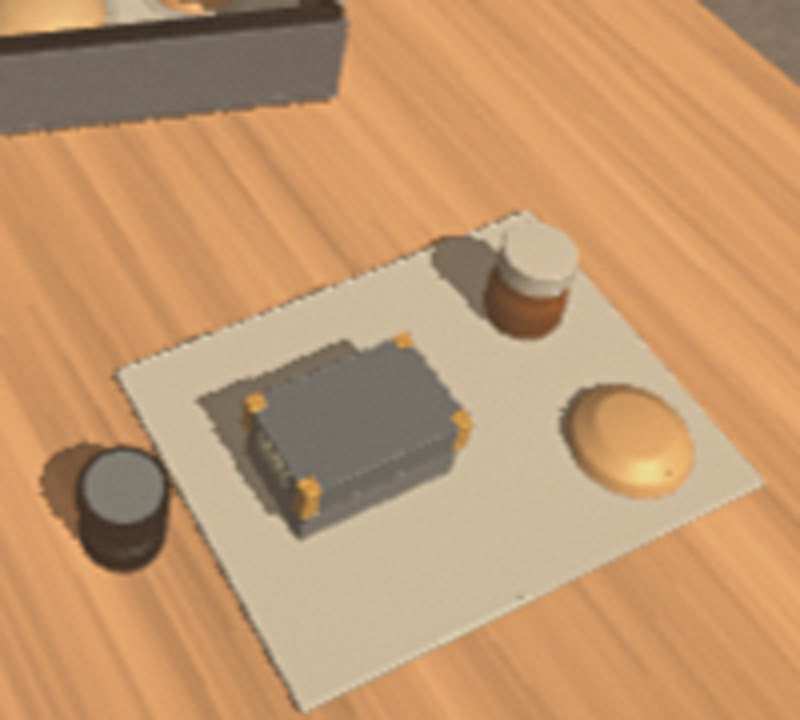

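The lid corner at crop (430,340) agrees with about 0.81 rad and everything is at rest, so I'm handing in.

```bash
python3 -c "
from rig import manip
print(manip.sign_off())"; python3 st.py
```

```text
the job is handed in; nothing more can be done
None
the job is handed in; nothing more can be done
```

The job is handed in at about 22.7 s of the 62 s. The hand-in reports no verdict, so the results below come from my own checks.

- **Specimen box:** I took the small grey box off the glass and set it down upright on the free half of the foam, at about foam x −50 mm, y 0. It was let go there, and the last picture shows it still standing.
- **Lid past balance:** I raised the lid by its handle to about 0.98 rad and held it there for over half a second. The lid's corner in the picture and the arm position gave 0.97 to 0.99 rad.
- **Lid at the end:** I eased it back and it is still gripped. The arm position gives 0.81 rad, about 5° below balance, and the picture agrees. The arm position did not change between the last two readings, 0.2 s apart.
- **Shell, jar and loupe:** In the last side view the shell and jar measured within about 4 mm of where they started. The loupe was missed in the first side view, and the top view put it within about 6 mm.

While closing on the handle, the bar turned out about 2 mm nearer the hinge than I had measured. I corrected the path for this. A steady force of about 6 to 8 N between gripper and handle remained at the end.

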